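# Set out a plant-shop counter for opening

## Task

Set the shop counter for opening: centre the terracotta saucer on the wooden riser and stand the potted cactus in the saucer, put the service bell straight out to the left of the card terminal, level with the terminal's middle, and stand the paper roll on end straight behind the terminal, in line with its length, each with a gap of about 4 cm to the terminal. Left and behind are as seen from the robot, whom the keypad end of the terminal faces, and follow the way the terminal is turned. Keep the cactus upright all the while, and leave the stapler and the coin dish where they are.

Things in the scene. Friction and masses are not known exactly. Their poses are not given: they have to be found in the camera images.
- riser: Fixed square block of brown wood, 110 x 110 mm, 24 mm high, flat on the counter; origin at the centre of its underside, z up. The saucer belongs centred on its top (24 mm above the counter). Yaw varies by up to 0.4 rad.
- terminal: Fixed grey desk card terminal, 170 mm long (its x axis) by 80 mm wide (its y axis), 30 mm high at the keypad end and 51 mm at the raised screen end with the dark green screen (53 mm over the screen). Origin at the centre of its underside, z up; -x is the keypad end, roughly towards the robot, +x the screen end (behind), +y its left side. Yaw varies by up to 0.2 rad. With 40 mm gaps the bell's centre lies 110 mm from the origin along +y and the roll's centre 150 mm along +x.
- saucer: Loose round terracotta saucer, like a shallow dish: outer diameter 62 mm at the foot, 64 mm at the rim, 18 mm high, wall 5 mm, floor 5 mm thick, inner diameter about 53 mm; 50 to 80 g. Origin at the centre of its underside, z up. Can be gripped across its whole outer diameter from above.
- cactus: Loose terracotta flower pot with a small round green cactus. Pot 56 mm high; foot diameter 40 mm, widening to 51 mm at 38 mm; a straight rim band of 60 mm diameter from 39 to 56 mm height, the place to grip it; the cactus is 38 mm wide and reaches 80 mm above the foot; 130 to 210 g. Origin at the centre of its underside, z up. Its foot fits into the saucer with about 6 mm to spare all round.
- bell: Loose round service bell: black foot of 54 mm diameter, 8 mm high; bright steel dome of 60 mm diameter with an upright skirt from 8 to 22 mm height, domed to 40 mm; a thin plunger reaches 48 mm; 120 to 200 g. Origin at the centre of its underside, z up.
- roll: Loose roll of white till paper standing on end, a solid cylinder 50 mm in diameter and 57 mm high with a small dark core in its top; 70 to 120 g. Origin at the centre of its underside, z up.
- stapler: Bystander: loose black stapler, 100 mm long (its x axis), 30 mm wide, 43 mm high; origin at the centre of its underside. Not to be moved.
- coindish: Bystander: loose white round coin dish, 52 mm in diameter, 14 mm high; origin at the centre of its underside. Not to be moved.
Not all that is in view belongs to the job. Leave any blue look-alike of the roll alone.

How it is judged:
By the outcome, as a careful person would: the job done as asked, in the order asked, and still so for the second after the job is handed in, with the robot touching nothing.
It also fails if it takes over 106 s, if anything falls off the work surface, if the arm or the gripper's body presses on something with over 40 N, if the wrist force passes 120 N, or if a joint passes its speed limit or range.

## Robot

A 6-joint arm with a two-finger parallel gripper is mounted at the origin on the work surface. World frame = base frame: x ahead of the robot, y to its left, z up, the work surface at z = 0. Lengths are in m, angles in rad, forces in N, time in s.
With the tool pointing down it reaches from about 0.25 to 0.725 m from the base axis. Payload 4 kg.
Tool frame: the origin (TCP) lies at the very end of the fingers, on their centre line; the grasp point (between the pads) lies 19 mm behind it; z points along the fingers, y is the line along which they close (so a half turn about z gives the same grasp; the last joint's range is limited). The gripper opens to 85 mm and grips with 20 to 120 N. Pads are 22 mm wide; open, the fingers measure 114 mm over their backs; the gripper's body (76 mm by 85 mm) begins 54 mm behind the grasp point. The pads swing forward as they close: fully open they stand 13 mm farther back than shut.
Start: joints at [1.318, 0.241, 0.005, 1.335, 0, 1.571], TCP at [0.125, 0.484, 0.195] pointing down, gripper open.
Joint ranges: [-2.72, 2.72], [-1.05, 1.87], [-1.09, 1.28], [-1.99, 2.15], [-1.42, 1.44], [-3.14, 3.14]. Speed limits (rad/s): [2.79, 2.79, 3.14, 3.14, 3.14, 3.14].

## Interface

Orientations are given as a unit quaternion [x, y, z, w].
In Python, from workcell import bot, vision, workorder gives the robot as it stands.
- The arm moves only by the shell command python3 -m creep 'ROWS' [OPENING]. ROWS is JSON, a list of rows, each a list of 2 entries, a list of its own where there are three numbers: the shift along the tool's x, y, z in mm, then the turn, a rotation vector about the tool's x, y, z in rad. In form: [[[dx, dy, dz], [wx, wy, wz]], ...]. A call has 1 to 12 rows; each row shifts and turns the commanded pose from where the row before left it, along the tool's axes as they then stand; what a row does not reach is not made up. A row lasts 1/8 s, in which the tool goes at most 62.5 mm and 10.7 degrees, less where a joint would pass 70% of its speed; a pose out of reach is approached as far as the arm can. A call is refused whole if a number of a shift passes 62.5 or a number of a turn 0.188, either way. A call with a gripper value outside its range is refused whole. OPENING is the finger opening in mm, from 0 to 85.4, set as the call begins (- or left out, the last holds). The fingers move at their own pace and stop on an object; the grip force is fixed at half the most. Time passes only in rows, so rows that do not move let the fingers close. It gives the time, the measured TCP pose, the force, the opening and the grip force at its end, in the units of the state.
- bot.get_obs(): the state, without advancing time (a new reading comes with each control period).
- vision.camera(name): name is "scene" or "top"; returns a dict with "image" (480x640x3 uint8, blue, green, red), "z_map" (480x640 float32, m along the optical axis (not along the pixel's ray), 0 where there is no reading), "K" (3x3 intrinsics, pixels), "rvec" (rotation vector, rad) and "tvec" (3), from world to camera coordinates, as OpenCV has them. Camera axes: x right, y down, z forward; pixel columns grow to the right and rows downward; lengths in m; the calibration is good to about 2 mm. A picture is of the moment at which its call begins.
- workorder.job_done(): hands the job in; it is judged then, once.
Trained networks look in a picture, given as the dict that the camera call returned (one of the last four; its "shot" number tells which), for a name from the list of things; names that differ only in an ending like _2 or _b are one class to them, and where a whole thing is asked for, a point or a joint stands for the part that bears it (a point fixed in the world has none). Each returns a list of dicts, best first, with "score" (0 to 1); they miss things now and then, are a little off and sometimes report something else, mostly with a low value. They report only what shows in the picture. A call takes as long as a camera call. They do not tell look-alikes from the thing itself.
- vision.spot_in(picture, query): "position" ([column, row] in pixels, amid what is visible of it).
- vision.place_of(picture, query): "position" ([column, row] in pixels: a listed point, or the origin of a listed thing).
The state is a dict: "clock": time; "joint_pos": joint angles; "joint_vel": joint speeds; "tau": joint torques, N m; "eef_pos": TCP position; "tool_rot": TCP orientation; "ft_force": force on the tool from outside, world axes, zero at the start; "ft_torque": the same for the moment, N m; "grip_width": finger opening in m; "grasp_force": force on a finger pad.
Only numpy, scipy, OpenCV 4.12 (cv2) and the standard library are available. Lean on these libraries where they do the work, as an engineer would, in place of code of your own. Each camera call takes 0.05 s, during which the arm holds its last target. There are 200 camera calls.

## Working session

There is one attempt and no reset: what is moved stays moved. The work goes in short steps, Python scripts to look and compute and a shell command to move; the robot and the scene stay as the last step left them, time stands still between calls to the robot, and variables do not carry over. Pictures are saved under pics/ and viewed, at most 14 in all, crops included, and the job is handed in when it is done.

```bash
ls; mkdir -p pics
cat > h.py <<'E'
import numpy as np, cv2
from workcell import bot, vision, workorder
def world(p,u,v,z=None):
    """pixel -> world, by depth, or on plane z"""
    R=cv2.Rodrigues(np.array(p["rvec"],float))[0]; t=np.array(p["tvec"],float).ravel()
    ray=np.linalg.inv(p["K"])@np.array([u,v,1.0])
    if z is None:
        d=p["z_map"][int(round(v)),int(round(u))]
        return R.T@(ray*d-t)
    c=-R.T@t; r=R.T@ray
    return c+r*(z-c[2])/r[2]
def cloud(p):
    R=cv2.Rodrigues(np.array(p["rvec"],float))[0]; t=np.array(p["tvec"],float).ravel()
    v,u=np.mgrid[:480,:640]; d=p["z_map"]
    ray=np.stack([u,v,np.ones_like(u)],-1)@np.linalg.inv(p["K"]).T
    W=(ray*d[...,None]-t)@R
    W[d==0]=np.nan
    return W
E
python3 - <<'E'
from h import *
for n in("top","scene"):
    p=vision.camera(n); cv2.imwrite(f"pics/{n}0.png",p["image"])
    print(n,(-cv2.Rodrigues(np.array(p["rvec"],float))[0].T@np.array(p["tvec"]).ravel()).round(3))
    for q in "riser terminal saucer cactus bell roll stapler coindish".split():
        for d in vision.place_of(p,q)[:3]:
            u,v=d["position"]; print(q,round(d["score"],2),round(u),round(v),world(p,u,v,.024 if 0 else 0).round(3))
print(bot.get_obs())
E
```

```text
pics
top [ 0.389 -0.069  1.238]
riser 0.62 222 270 [0.497 0.153 0.   ]
terminal 0.68 383 288 [ 0.456 -0.213  0.   ]
saucer 0.74 291 186 [ 0.693 -0.001  0.   ]
cactus 0.95 113 280 [0.473 0.398 0.   ]
roll 0.87 426 258 [ 0.525 -0.313  0.   ]
roll 0.79 462 289 [ 0.455 -0.394  0.   ]
roll 0.73 514 319 [ 0.387 -0.509  0.   ]
stapler 0.98 471 235 [ 0.58  -0.417  0.   ]
coindish 0.67 286 239 [0.568 0.01  0.   ]
scene [ 1.33  -0.289  0.936]
riser 0.88 401 220 [0.492 0.156 0.   ]
riser 0.46 267 236 [ 0.468 -0.207  0.   ]
riser 0.29 370 289 [ 0.692  0.001 -0.   ]
terminal 0.83 264 238 [ 0.471 -0.215  0.   ]
saucer 0.79 370 291 [0.7 0.  0. ]
saucer 0.29 191 292 [ 0.601 -0.412  0.   ]
cactus 0.81 475 201 [0.472 0.383 0.   ]
bell 0.76 493 227 [ 0.576  0.383 -0.   ]
roll 0.96 151 260 [ 0.477 -0.5    0.   ]
roll 0.87 147 234 [ 0.385 -0.509  0.   ]
roll 0.84 192 246 [ 0.456 -0.4   -0.   ]
stapler 0.91 189 287 [ 0.584 -0.415  0.   ]
coindish 0.6 363 248 [0.565 0.024 0.   ]
{'clock': 0.9, 'joint_pos': array([ 1.31801813e+00,  2.40535418e-01,  5.03188622e-03,  1.33522602e+00,
       -1.41651971e-05,  1.57079549e+00]), 'joint_vel': array([-0.00183281, -0.00206331, -0.00171881, -0.00051527,  0.0001455 ,
        0.00038767]), 'tau': array([-7.10937475e-04, -3.72189939e+01,  2.52697170e+01,  9.76797091e-04,
       -1.41936930e-04,  1.35512423e-05]), 'eef_pos': array([0.12505395, 0.48411676, 0.19535095]), 'tool_rot': array([1.26052459e-01, 9.92023576e-01, 3.22277548e-05, 1.12346263e-05]), 'ft_force': array([ 0.73788242, -0.1434058 , -0.32700962]), 'ft_torque': array([-0.02405743,  0.01827398,  0.01872905]), 'grasp_force': 0.0, 'grip_width': 0.0853549324438433}
```

View pics/top0.png

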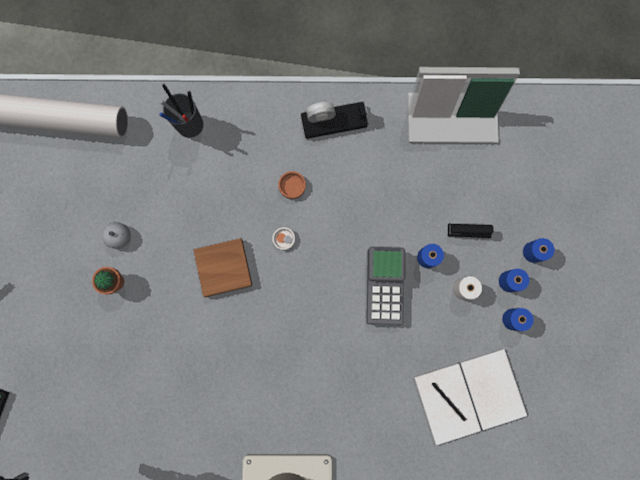

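View pics/scene0.png

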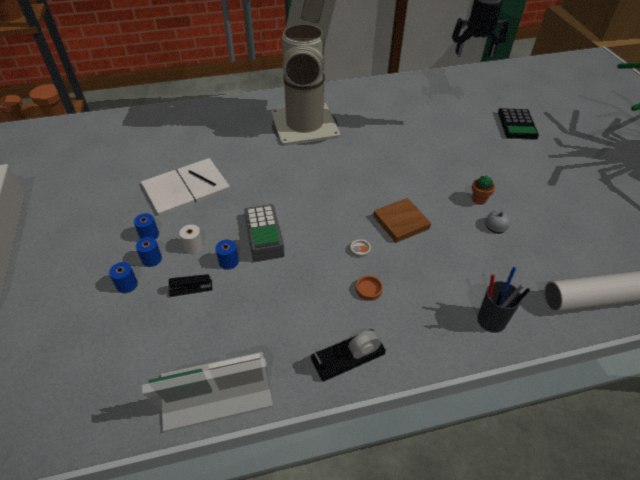

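Top view: cactus (107,281), bell (117,235), riser (222,268), saucer (292,185), coin dish (284,239), terminal (386,286), white roll (470,288), stapler (470,231). The roll candidates are the blue ones at (431,256), (515,281), (518,320) and (539,250) and the single white one at (470,288). The white one fits "white till paper". Next I measure by depth and take an enlarged crop.

Run:
```python
from h import *
S={}
ps={n:vision.camera(n) for n in("top","scene")}
cv2.imwrite("pics/rollcrop.png",cv2.resize(ps["top"]["image"][220:350,360:570],None,fx=3.5,fy=3.5,interpolation=cv2.INTER_CUBIC))
C={n:cloud(p) for n,p in ps.items()}
# name: guess xy, radius of window, z band of top surface
T=dict(cactus=(.473,.39,.045,.052,.060),cactus_all=(.473,.39,.045,.012,.09),bell=(.57,.37,.045,.01,.06),saucer=(.695,0,.045,.012,.024),roll=(.456,-.397,.036,.05,.064),
 riser=(.495,.153,.085,.018,.03),terminal=(.47,-.212,.1,.02,.06),blueA=(.52,-.31,.036,.05,.064),stapler=(.584,-.415,.06,.02,.06),dish=(.568,.015,.04,.008,.02))
for n in C:
  W=C[n]
  for k,(x,y,r,a,b) in T.items():
    m=(np.hypot(W[...,0]-x,W[...,1]-y)<r)&(W[...,2]>a)&(W[...,2]<b)
    q=W[m]
    if len(q)<8: print(n,k,len(q));continue
    rect=cv2.minAreaRect((q[:,:2]*1000).astype(np.float32)); (cx,cy),rr=cv2.minEnclosingCircle((q[:,:2]*1000).astype(np.float32))
    print(n,k,len(q),"circ",round(cx),round(cy),"r",round(rr,1),"rect",np.round(rect[0]),np.round(rect[1]),round(rect[2],1),"z",np.percentile(q[:,2],[5,50,95]).round(3))
```

```text
top cactus 318 circ 470 392 r 30.8 rect [470. 392.] [60. 59.] 88.1 z [0.053 0.056 0.059]
top cactus_all 679 circ 470 392 r 31.2 rect [470. 392.] [59. 60.] 1.6 z [0.046 0.058 0.08 ]
top bell 580 circ 573 390 r 30.0 rect [573. 388.] [57. 54.] 2.5 z [0.019 0.035 0.043]
top saucer 190 circ 694 -4 r 31.9 rect [693.  -5.] [63. 60.] 0.3 z [0.013 0.017 0.021]
top roll 420 circ 457 -396 r 25.2 rect [ 457. -396.] [48. 50.] 0.9 z [0.053 0.057 0.061]
top riser 2392 circ 502 149 r 75.7 rect [502. 149.] [111. 111.] 13.7 z [0.02  0.024 0.028]
top terminal 2893 circ 461 -225 r 95.4 rect [ 462. -239.] [128. 170.] 88.8 z [0.027 0.037 0.055]
top blueA 408 circ 528 -316 r 25.1 rect [ 528. -315.] [48. 49.] 88.1 z [0.053 0.057 0.061]
top stapler 426 circ 591 -410 r 47.2 rect [ 590. -410.] [94. 23.] 87.5 z [0.031 0.038 0.043]
top dish 216 circ 569 13 r 25.5 rect [570.  13.] [48. 49.] 89.5 z [0.008 0.011 0.017]
scene cactus 149 circ 471 390 r 31.4 rect [475. 388.] [59. 53.] 42.5 z [0.053 0.056 0.059]
scene cactus_all 472 circ 471 390 r 31.8 rect [475. 388.] [59. 54.] 42.5 z [0.019 0.056 0.079]
scene bell 374 circ 578 387 r 28.6 rect [579. 385.] [54. 53.] 61.3 z [0.013 0.033 0.042]
scene saucer 197 circ 695 -4 r 32.5 rect [696.  -4.] [61. 63.] 73.4 z [0.013 0.017 0.02 ]
scene roll 260 circ 459 -398 r 26.3 rect [ 459. -396.] [50. 48.] 59.3 z [0.053 0.056 0.06 ]
scene riser 1298 circ 502 148 r 76.7 rect [504. 148.] [116. 114.] 14.3 z [0.02  0.024 0.027]
scene terminal 1586 circ 464 -223 r 94.8 rect [ 463. -239.] [127. 173.] 88.7 z [0.027 0.041 0.055]
scene blueA 277 circ 530 -317 r 26.1 rect [ 530. -315.] [49. 49.] 77.1 z [0.053 0.057 0.06 ]
scene stapler 435 circ 593 -410 r 47.3 rect [ 593. -411.] [94. 28.] 87.3 z [0.025 0.036 0.043]
scene dish 169 circ 569 13 r 28.5 rect [571.  12.] [48. 53.] 71.6 z [0.008 0.011 0.016]
```

View pics/rollcrop.png

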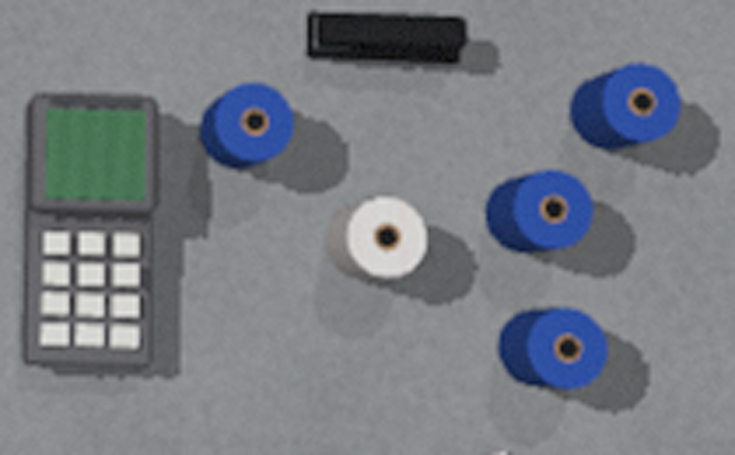

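The crop shows one white roll with a dark core at (386,237), top pixel (470,288). The other four are blue look-alikes, so white is the one. I set off for the saucer.

```bash
python3 -m creep '[[[0,0,0],[0,0,-0.127]],[[0,0,0],[0,0,-0.126]],[[-47,-40,0],[0,0,0]],[[-47,-40,0],[0,0,0]],[[-47,-40,0],[0,0,0]],[[-47,-40,0],[0,0,0]],[[-47,-40,0],[0,0,0]],[[-47,-40,0],[0,0,0]],[[-47,-40,0],[0,0,0]],[[-47,-40,0],[0,0,0]],[[-47,-40,0],[0,0,0]],[[-47,-40,0],[0,0,0]]]' 85
python3 - <<'E'
from h import *
for n in("top","scene"):
  W=cloud(vision.camera(n))
  m=(abs(W[...,0]-.463)<.11)&(abs(W[...,1]+.21)<.07)&(W[...,2]>.022)&(W[...,2]<.06)
  q=W[m]; r=cv2.minAreaRect((q[:,:2]*1000).astype(np.float32)); print(n,r)
  print(q.min(0).round(3),q.max(0).round(3))
  top=q[q[:,2]>.046]; low=q[q[:,2]<.036]
  for s in(top,low): print(cv2.minAreaRect((s[:,:2]*1000).astype(np.float32)))
E
```

```text
clock: 2.5
eef_pos: [0.5966, 0.0827, 0.1954]
tool_rot: [-0.0, 1.0, 0.0, 0.0]
ft_force: [1.3, 1.8, 0.9]
grip_width: 0.0851
grasp_force: 0.0
top ((462.27520751953125, -215.72813415527344), (80.76569366455078, 169.87767028808594), 88.57093048095703)
[ 0.378 -0.258  0.022] [ 0.547 -0.174  0.06 ]
((509.2352294921875, -216.41001892089844), (79.84603881835938, 74.88677978515625), 88.16730499267578)
((457.7611999511719, -214.6974334716797), (80.10102844238281, 159.95098876953125), 89.27398681640625)
scene ((463.96002197265625, -215.55111694335938), (80.21141052246094, 173.79397583007812), 88.6361083984375)
[ 0.378 -0.257  0.022] [ 0.551 -0.175  0.058]
((511.90423583984375, -216.94537353515625), (79.15599060058594, 75.2958984375), 88.33253479003906)
((464.04498291015625, -215.85646057128906), (80.02831268310547, 173.76197814941406), 88.82457733154297)
```

```bash
python3 -m creep '[[[-49,-38,0],[0,0,0]],[[-49,-38,0],[0,0,0]],[[0,-10,50],[0,0,0]],[[0,0,50],[0,0,0]],[[0,0,40],[0,0,0]],[[0,0,30],[0,0,0]],[[0,0,10],[0,0,0]],[[0,0,5],[0,0,0]],[[0,0,0],[0,0,0]]]' 76
python3 - <<'E'
from h import *
p=vision.camera("scene"); cv2.imwrite("pics/s1.png",cv2.resize(p["image"][170:350,270:470],None,fx=3,fy=3))
E
```

```text
clock: 3.72
eef_pos: [0.694, -0.0016, 0.0116]
tool_rot: [-0.0, 1.0, 0.0, 0.001]
ft_force: [0.1, -0.0, -0.3]
grip_width: 0.0756
grasp_force: 0.0
```

View pics/s1.png

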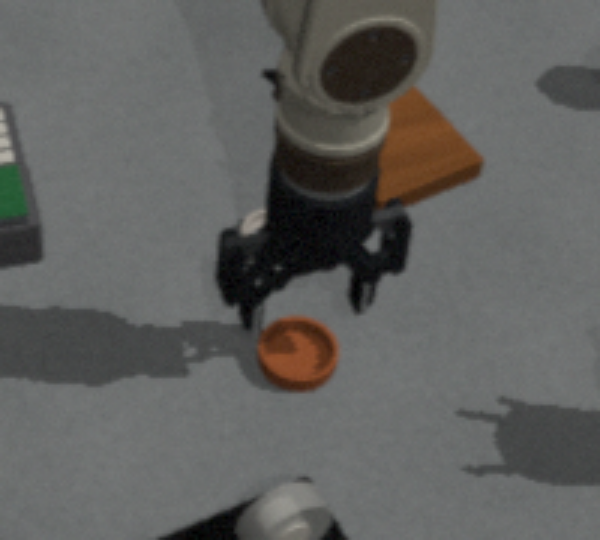

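The open fingers sit above and seemingly just behind the saucer, with tips at about full-frame (353,277) and (391,272) and the saucer at (369,287). I check this by projection.

Run:
```python
from h import *
p=vision.camera("scene")
for z in(.0116,.02,.03,.04):
  q=cv2.projectPoints(np.array([[.694,-.0016-.04,z],[.694,-.0016+.04,z]]),np.array(p["rvec"],float),np.array(p["tvec"],float),np.array(p["K"],float),None)[0]; print(z,q.reshape(-1,2).round(0).tolist())
W=cloud(p)
m=(abs(W[...,0]-.69)<.06)&(abs(W[...,1])<.075)&(W[...,2]>.004)&(W[...,2]<.06)
for a in np.arange(.004,.06,.006):
  q=W[m&(W[...,2]>a)&(W[...,2]<a+.006)]
  if len(q): print(a.round(3),len(q),"x",np.percentile(q[:,0],[0,50,100]).round(3),"y",np.percentile(q[:,1],[0,25,75,100]).round(3))
```

```text
0.0116 [[353.0, 290.0], [385.0, 283.0]]
0.02 [[353.0, 288.0], [386.0, 281.0]]
0.03 [[354.0, 285.0], [386.0, 279.0]]
0.04 [[354.0, 283.0], [387.0, 276.0]]
0.004 275 x [0.646 0.692 0.748] y [-0.069 -0.015  0.009  0.075]
0.01 83 x [0.664 0.697 0.727] y [-0.036 -0.019  0.012  0.027]
0.016 135 x [0.663 0.696 0.728] y [-0.036 -0.024  0.015  0.027]
0.022 1 x [0.728 0.728 0.728] y [0.002 0.002 0.002 0.002]
0.058 3 x [0.688 0.703 0.705] y [-0.048 -0.044 -0.002  0.036]
```

Run:
```python
from h import *
o=bot.get_obs(); print(o["eef_pos"],o["joint_pos"].round(3))
p=vision.camera("scene")
W=cloud(p)
im=p["image"].astype(int).sum(-1)
for (u0,u1) in((345,362),(384,400)):
  for v in range(258,282,2):
    us=[u for u in range(u0,u1) if im[v,u]<130]
    if us: 
      w=np.nanmedian(W[v,us[0]:us[-1]+1],0); print(v,us[0],us[-1],w.round(3))
t=vision.camera("top"); W=cloud(t)
m=(abs(W[...,0]-.69)<.08)&(abs(W[...,1])<.09)&(W[...,2]>.024)&(W[...,2]<.2)
for a in np.arange(.02,.2,.015):
  q=W[m&(W[...,2]>a)&(W[...,2]<a+.015)]
  if len(q): print(a.round(3),len(q),"x",np.percentile(q[:,0],[0,50,100]).round(3),"y",np.percentile(q[:,1],[0,25,75,100]).round(3))
```

```text
[ 0.69438547 -0.0017104   0.01210125] [-0.002  0.739  0.32   1.148 -0.    -0.003]
258 345 361 [ 0.694 -0.046  0.127]
260 345 361 [ 0.697 -0.047  0.124]
262 345 361 [ 0.705 -0.046  0.128]
264 345 361 [ 0.706 -0.049  0.123]
266 345 361 [ 0.706 -0.05   0.119]
268 345 358 [ 0.707 -0.054  0.111]
270 345 356 [ 0.707 -0.055  0.105]
272 350 354 [ 0.703 -0.052  0.093]
274 350 353 [ 0.701 -0.052  0.083]
276 351 353 [ 0.703 -0.051  0.078]
278 351 353 [ 0.701 -0.05   0.069]
280 360 361 [ 0.67  -0.016  0.012]
258 386 399 [0.707 0.038 0.12 ]
260 388 398 [0.707 0.04  0.114]
262 387 396 [0.707 0.037 0.105]
264 387 394 [0.704 0.037 0.096]
266 387 394 [0.703 0.037 0.087]
268 387 393 [0.704 0.037 0.082]
270 387 393 [0.704 0.038 0.073]
272 388 389 [0.705 0.035 0.069]
0.05 2 x [0.684 0.687 0.689] y [-0.053 -0.051 -0.047 -0.045]
0.065 7 x [0.684 0.687 0.688] y [-0.053 -0.051 -0.047 -0.045]
0.08 3 x [0.683 0.684 0.684] y [-0.047 -0.046 -0.045 -0.045]
0.095 41 x [0.681 0.69  0.702] y [-0.067 -0.054 -0.047 -0.045]
0.11 33 x [0.681 0.686 0.7  ] y [-0.071 -0.058 -0.047 -0.043]
0.125 12 x [0.682 0.683 0.683] y [-0.071 -0.067 -0.062 -0.06 ]
0.14 29 x [0.682 0.684 0.705] y [-0.071 -0.063 -0.056 -0.046]
0.155 123 x [0.68  0.694 0.707] y [-0.071 -0.067 -0.052 -0.042]
```

Run:
```python
from h import *
p=vision.camera("scene"); c=p["image"][235:305,320:420]
cv2.imwrite("pics/s2.png",cv2.convertScaleAbs(cv2.resize(c,None,fx=8,fy=8,interpolation=cv2.INTER_CUBIC),alpha=1.8))
```

```text
(no output)
```

View pics/s2.png

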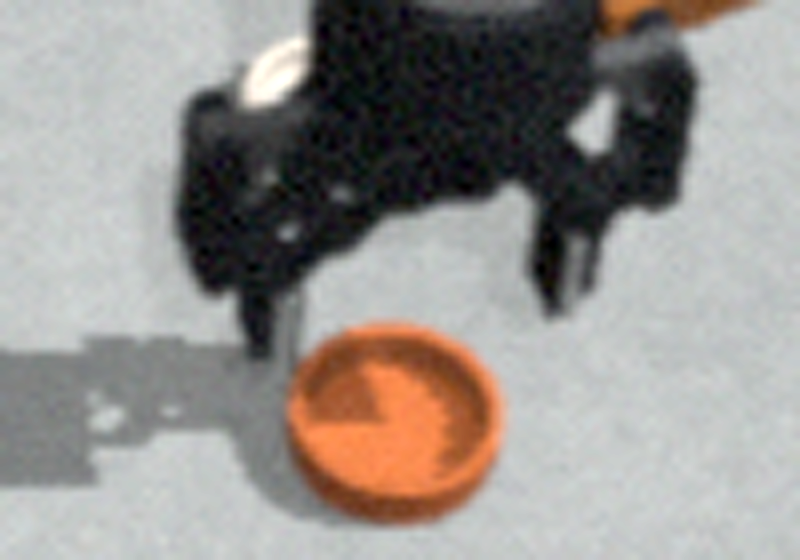

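The fingertips end at (353,280) and (389,274). By projection that is about 5 cm above the counter, well above the saucer and higher than the TCP reading suggests. I descend in small, force-watched steps.

```bash
python3 -m creep '[[[0,-2,4],[0,0,0]],[[0,0,4],[0,0,0]],[[0,0,0],[0,0,0]]]'
python3 -c "
from h import *
p=vision.camera('scene'); c=p['image'][235:305,320:420]
W=cloud(p)
for v in range(272,292): print(v,W[v,352].round(3),p['image'][v,352].sum(), W[v-4,389].round(3),p['image'][v-4,389].sum())
"
```

```text
clock: 4.35
eef_pos: [0.6925, -0.0039, 0.0015]
tool_rot: [-0.0, 1.0, 0.0, -0.001]
ft_force: [0.2, 0.4, 0.7]
grip_width: 0.076
grasp_force: 0.0
272 [ 0.706 -0.053  0.097] 32 [0.703 0.036 0.081] 137
273 [ 0.705 -0.052  0.093] 51 [0.706 0.034 0.082] 147
274 [ 0.707 -0.053  0.092] 53 [0.705 0.035 0.077] 163
275 [ 0.702 -0.051  0.081] 55 [0.704 0.037 0.071] 173
276 [ 0.701 -0.05   0.077] 85 [0.704 0.037 0.068] 175
277 [ 0.7   -0.049  0.07 ] 92 [0.705 0.037 0.065] 179
278 [ 0.703 -0.05   0.071] 89 [0.705 0.037 0.061] 201
279 [ 0.701 -0.05   0.065] 110 [0.703 0.039 0.055] 203
280 [ 0.699 -0.048  0.058] 101 [0.705 0.038 0.054] 230
281 [ 0.704 -0.05   0.061] 130 [0.67  0.057 0.001] 275
282 [ 0.705 -0.05   0.059] 159 [0.673 0.056 0.001] 319
283 [ 0.701 -0.049  0.05 ] 178 [ 0.674  0.056 -0.001] 324
284 [ 0.704 -0.049  0.05 ] 205 [0.68  0.053 0.002] 335
285 [ 0.67  -0.036 -0.001] 210 [ 0.678  0.055 -0.004] 338
286 [ 0.673 -0.037 -0.002] 220 [ 0.684  0.052 -0.001] 331
287 [ 0.675 -0.038 -0.004] 214 [ 0.686  0.051 -0.001] 324
288 [ 0.679 -0.039 -0.001] 216 [ 0.689  0.05  -0.   ] 334
289 [ 0.683 -0.04   0.   ] 210 [0.693 0.049 0.   ] 334
290 [ 0.687 -0.041  0.001] 225 [0.696 0.048 0.001] 347
291 [ 0.688 -0.042 -0.001] 206 [ 0.696  0.048 -0.003] 336
```

```bash
python3 -m creep '[[[0,0,12],[0,0,0]],[[0,0,10],[0,0,0]],[[0,0,8],[0,0,0]],[[0,0,4],[0,0,0]],[[0,0,0],[0,0,0]]]'
python3 -c "
from h import *
p=vision.camera('scene'); c=p['image'][235:305,320:420]
cv2.imwrite('pics/s3.png',cv2.convertScaleAbs(cv2.resize(c,None,fx=8,fy=8,interpolation=cv2.INTER_CUBIC),alpha=1.8))
W=cloud(p)
for v in range(282,298): print(v,W[v,352].round(3), W[v-6,389].round(3))
"
```

```text
clock: 5.03
eef_pos: [0.6928, -0.0038, -0.0323]
tool_rot: [-0.0, 1.0, 0.0, -0.0]
ft_force: [-1.0, 0.3, -0.4]
grip_width: 0.076
grasp_force: 0.0
282 [ 0.705 -0.05   0.059] [0.707 0.037 0.057]
283 [ 0.708 -0.051  0.059] [0.704 0.039 0.048]
284 [ 0.707 -0.051  0.054] [0.706 0.039 0.047]
285 [ 0.704 -0.049  0.046] [0.702 0.041 0.038]
286 [ 0.705 -0.05   0.044] [0.703 0.041 0.036]
287 [ 0.705 -0.049  0.041] [0.701 0.043 0.029]
288 [ 0.706 -0.049  0.037] [0.699 0.044 0.021]
289 [ 0.702 -0.048  0.028] [0.7   0.044 0.019]
290 [ 0.704 -0.048  0.027] [0.691 0.049 0.003]
291 [ 0.703 -0.048  0.022] [ 0.691  0.05  -0.002]
292 [ 0.705 -0.048  0.02 ] [0.695 0.048 0.   ]
293 [ 0.694 -0.044 -0.   ] [ 0.698  0.047 -0.001]
294 [ 0.698 -0.045  0.002] [ 0.7    0.047 -0.001]
295 [ 0.699 -0.045 -0.001] [ 0.702  0.046 -0.002]
296 [ 0.702 -0.046 -0.   ] [0.707 0.044 0.001]
297 [ 0.704 -0.046 -0.002] [ 0.709  0.044 -0.001]
```

View pics/s3.png

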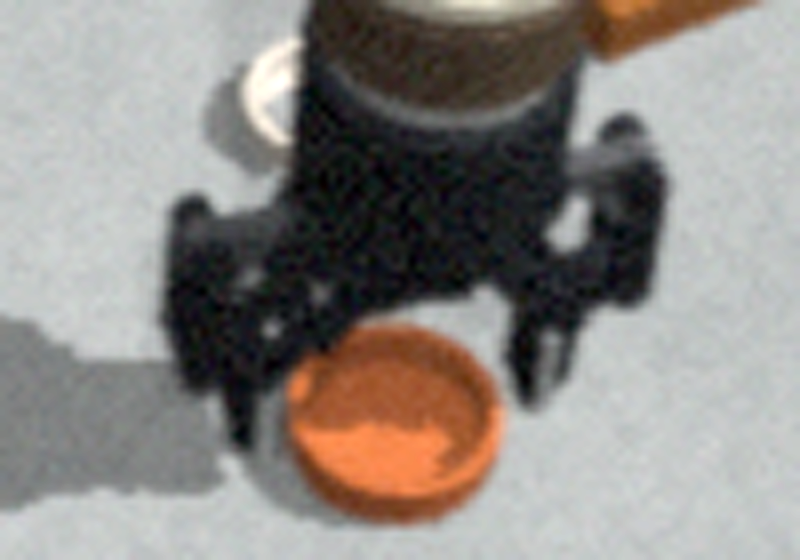

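The tips straddle the saucer, at (350,290) and (387,285), about 17 mm above the counter. The real tip is therefore about 49 mm above the reported TCP height. I go 10 mm lower and close.

```bash
python3 -m creep '[[[0,0,6],[0,0,0]],[[0,0,4],[0,0,0]],[[0,0,0],[0,0,0]]]'; python3 -m creep '[[[0,0,0],[0,0,0]],[[0,0,0],[0,0,0]],[[0,0,0],[0,0,0]],[[0,0,0],[0,0,0]]]' 50;  python3 -m creep '[[[0,0,-10],[0,0,0]],[[0,0,-20],[0,0,0]],[[0,0,-30],[0,0,0]],[[0,0,0],[0,0,0]]]'
python3 -c "
from h import *
p=vision.camera('scene'); c=p['image'][220:310,310:430]
cv2.imwrite('pics/s4.png',cv2.convertScaleAbs(cv2.resize(c,None,fx=6,fy=6,interpolation=cv2.INTER_CUBIC),alpha=1.8))
W=cloud(p);b=p['image'].astype(int); m=(b[...,2]>b[...,0]*1.8)&(b[...,2]>50)&(abs(W[...,0]-.69)<.06)&(abs(W[...,1])<.07)
q=W[m]; print(len(q),np.percentile(q,[2,50,98],axis=0).round(3))
"
```

```text
clock: 5.45
eef_pos: [0.6926, -0.0038, -0.0423]
tool_rot: [-0.0, 1.0, -0.0, -0.001]
ft_force: [1.1, -0.4, 0.3]
grip_width: 0.0759
grasp_force: 0.0
clock: 5.95
eef_pos: [0.6939, -0.0038, -0.0409]
tool_rot: [-0.0, 1.0, -0.0, 0.001]
ft_force: [0.5, 0.6, 4.5]
grip_width: 0.061
grasp_force: 65.3
clock: 6.45
eef_pos: [0.6954, -0.0038, 0.0213]
tool_rot: [-0.0, 1.0, -0.0, 0.003]
ft_force: [-0.5, -0.0, -0.2]
grip_width: 0.0611
grasp_force: 65.1
506 [[ 0.67  -0.031  0.064]
 [ 0.697 -0.     0.069]
 [ 0.728  0.025  0.084]]
```

View pics/s4.png

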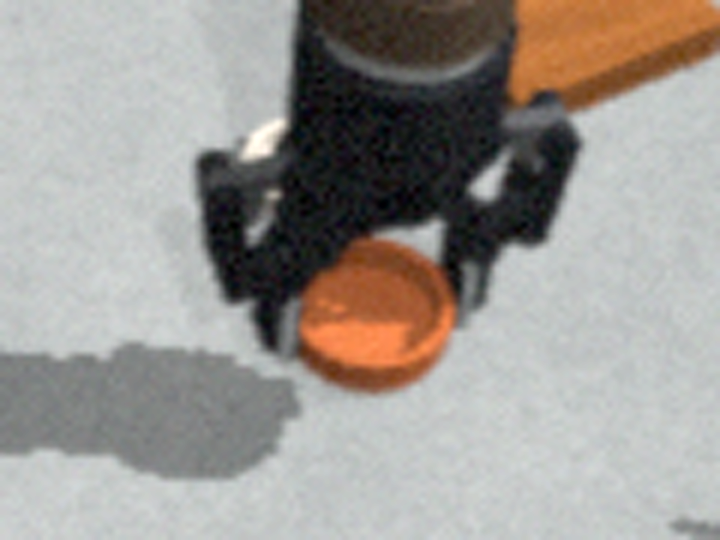

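The saucer is held level between the fingers at (315–455,240–390) in the crop, foot about 62 mm up. Now to the riser.

```bash
python3 -m creep '[[[39,30.5,0],[0,0,0]],[[39,30.5,0],[0,0,0]],[[39,30.5,0],[0,0,0]],[[38,30.5,0],[0,0,0]],[[38,30.5,0],[0,0,0]],[[0,0,0],[0,0,0]],[[0,0,0],[0,0,0]]]'
python3 -c "
from h import *
p=vision.camera('scene')
W=cloud(p);b=p['image'].astype(int); m=(W[...,2]>.055)&(W[...,2]<.082)&(b[...,2]>b[...,0]*1.8)&(b[...,2]>50)&(abs(W[...,0]-.5)<.06)&(abs(W[...,1]-.15)<.07)
q=W[m]; print(len(q),np.percentile(q,[1,50,99],axis=0).round(3),cv2.minEnclosingCircle((q[:,:2]*1000).astype(np.float32)))
m=(W[...,2]>.018)&(W[...,2]<.03)&(abs(W[...,0]-.5)<.09)&(abs(W[...,1]-.15)<.09)
print(cv2.minAreaRect((W[m][:,:2]*1000).astype(np.float32)))
print(bot.get_obs()['eef_pos'])
"
```

```text
clock: 7.38
eef_pos: [0.4999, 0.1485, 0.0176]
tool_rot: [-0.0, 1.0, -0.0, -0.0]
ft_force: [1.1, 0.3, -1.2]
grip_width: 0.0614
grasp_force: 65.2
382 [[0.473 0.119 0.059]
 [0.503 0.151 0.066]
 [0.533 0.178 0.079]] ((500.5625, 141.00204467773438), 39.58993911743164)
((504.06268310546875, 147.841552734375), (113.45452117919922, 111.94647979736328), 14.218427658081055)
[0.5005727  0.14829902 0.01776333]
```

```bash
python3 -m creep '[[[0,0,15],[0,0,0]],[[0,0,10],[0,0,0]],[[0,0,5],[0,0,0]],[[0,0,3],[0,0,0]],[[0,0,0],[0,0,0]],[[0,0,0],[0,0,0]]]'
```

```text
clock: 8.18
eef_pos: [0.5005, 0.1488, -0.0144]
tool_rot: [-0.0, 1.0, 0.0, 0.0]
ft_force: [-0.1, -0.6, -0.3]
grip_width: 0.061
grasp_force: 65.2
```

```bash
python3 -m creep '[[[0,0,1.5],[0,0,0]],[[0,0,1],[0,0,0]],[[0,0,0],[0,0,0]]]'; python3 -m creep '[[[0,0,0],[0,0,0]],[[0,0,0],[0,0,0]],[[0,0,-10],[0,0,0]],[[0,0,-40],[0,0,0]],[[0,0,-60],[0,0,0]]]' 78
python3 -m creep '[[[6,48,-4],[0,0,0]],[[5,48,0],[0,0,0]],[[5,48,0],[0,0,0]],[[5,49,0],[0,0,0]],[[5,49,0],[0,0,0]],[[5,0,0],[0,0,0]],[[0,0,0],[0,0,0]]]'
python3 -c "
from h import *
for n in ('scene','top'):
  W=cloud(p:=vision.camera(n));b=p['image'].astype(int)
  m=(W[...,2]>.036)&(W[...,2]<.05)&(np.hypot(W[...,0]-.5,W[...,1]-.15)<.05)
  print(n,'saucer',m.sum(),cv2.minEnclosingCircle((W[m][:,:2]*1000).astype(np.float32)))
  m=(W[...,2]>.018)&(W[...,2]<.028)&(abs(W[...,0]-.5)<.09)&(abs(W[...,1]-.15)<.09)
  print(cv2.minAreaRect((W[m][:,:2]*1000).astype(np.float32)))
  if n=='scene':
    m=(W[...,2]>.046)&(W[...,2]<.06)&(b[...,2]>b[...,0]*1.8)&(np.hypot(W[...,0]-.47,W[...,1]-.39)<.05)
    print('pot',cv2.minEnclosingCircle((W[m][:,:2]*1000).astype(np.float32)))
"
```

```text
clock: 8.55
eef_pos: [0.5003, 0.1488, -0.0169]
tool_rot: [-0.0, 1.0, 0.0, 0.0]
ft_force: [-1.2, 0.1, 1.3]
grip_width: 0.061
grasp_force: 65.3
clock: 9.18
eef_pos: [0.4985, 0.1482, 0.0928]
tool_rot: [-0.0, 1.0, -0.001, -0.002]
ft_force: [2.3, -0.2, 0.2]
grip_width: 0.0781
grasp_force: 0.0
clock: 10.05
eef_pos: [0.4685, 0.3903, 0.0969]
tool_rot: [-0.0, 1.0, -0.0, -0.0]
ft_force: [-0.6, 0.3, -0.7]
grip_width: 0.0783
grasp_force: 0.0
scene saucer 153 ((503.8553161621094, 148.16790771484375), 34.430049896240234)
((503.32196044921875, 148.12677001953125), (113.62545776367188, 113.23782348632812), 12.811744689941406)
pot ((472.0739440917969, 390.539306640625), 31.374425888061523)
top saucer 211 ((501.8481750488281, 147.18798828125), 31.94766616821289)
((502.5466613769531, 148.6466064453125), (110.63899993896484, 110.89271545410156), 13.505970001220703)
```

Saucer centred within about 1 mm. Now the cactus: lower to the rim band and grip.

```bash
python3 -m creep '[[[-2,0.5,40],[0,0,0]],[[0,0,40],[0,0,0]],[[0,0,20],[0,0,0]],[[0,0,10],[0,0,0]],[[0,0,0],[0,0,0]]]'; python3 -m creep '[[[0,0,0],[0,0,0]],[[0,0,0],[0,0,0]],[[0,0,0],[0,0,0]],[[0,0,0],[0,0,0]]]' 50;  python3 -m creep '[[[0,0,-10],[0,0,0]],[[0,0,-30],[0,0,0]],[[0,0,-30],[0,0,0]],[[0,0,-10],[0,0,0]],[[0,0,0],[0,0,0]]]'
python3 -c "
from h import *
p=vision.camera('scene'); c=p['image'][120:230,420:540]
cv2.imwrite('pics/s5.png',cv2.convertScaleAbs(cv2.resize(c,None,fx=5,fy=5,interpolation=cv2.INTER_CUBIC),alpha=1.8))
W=cloud(p);b=p['image'].astype(int); m=(W[...,2]>.05)&(b[...,2]>b[...,0]*1.8)&(b[...,2]>40)&(np.hypot(W[...,0]-.47,W[...,1]-.39)<.06)
q=W[m]; print(len(q),np.percentile(q,[1,50,99],axis=0).round(3))
"
```

```text
clock: 10.78
eef_pos: [0.4713, 0.3903, -0.0132]
tool_rot: [0.001, 1.0, -0.0, -0.0]
ft_force: [0.4, 0.2, -1.3]
grip_width: 0.0782
grasp_force: 0.0
clock: 11.28
eef_pos: [0.4727, 0.3923, -0.0111]
tool_rot: [-0.0, 1.0, 0.001, 0.002]
ft_force: [0.5, -0.1, 5.8]
grip_width: 0.0581
grasp_force: 64.9
clock: 11.9
eef_pos: [0.4712, 0.3913, 0.0671]
tool_rot: [-0.0, 1.0, 0.0, 0.0]
ft_force: [1.2, 0.0, -2.2]
grip_width: 0.058
grasp_force: 64.6
283 [[0.47  0.364 0.083]
 [0.489 0.381 0.123]
 [0.501 0.419 0.138]]
```

View pics/s5.png

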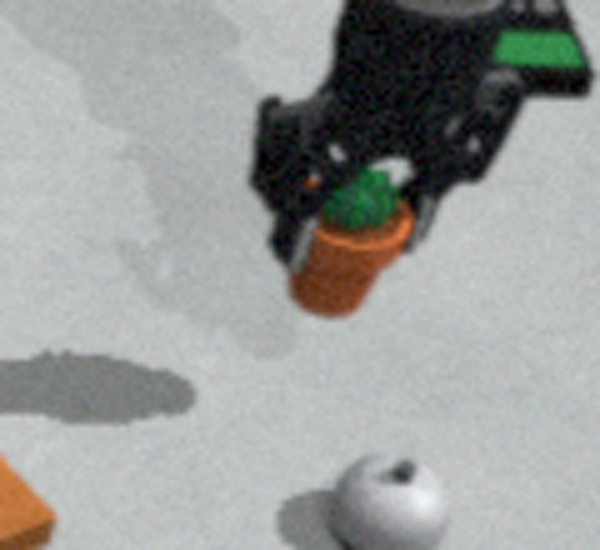

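The pot hangs upright between the fingers, rim at crop (365,230), foot about 80 mm up. On to the saucer.

```bash
python3 -m creep '[[[-3,-20,0],[0,0,0]],[[-5,-40,0],[0,0,0]],[[-5,-40,0],[0,0,0]],[[-5,-40,0],[0,0,0]],[[-5,-40,0],[0,0,0]],[[-5,-40,0],[0,0,0]],[[-3.5,-23.5,0],[0,0,0]],[[0,0,0],[0,0,0]],[[0,0,0],[0,0,0]]]'
python3 -c "
from h import *
for n in ('scene','top'):
  p=vision.camera(n)
  W=cloud(p);b=p['image'].astype(int); m=(W[...,2]>.07)&(W[...,2]<.15)&(b[...,2]>b[...,0]*1.6)&(b[...,2]>30)&(np.hypot(W[...,0]-.5,W[...,1]-.15)<.06)
  q=W[m]; print(len(q),np.percentile(q,[1,50,99],axis=0).round(3))
  r=q[q[:,2]>.12]; print(len(r) and cv2.minEnclosingCircle((r[:,:2]*1000).astype(np.float32)))
  m=(W[...,2]>.036)&(W[...,2]<.05)&(np.hypot(W[...,0]-.5,W[...,1]-.15)<.05)
  if n=='scene':print(n,'saucer',m.sum(),cv2.minEnclosingCircle((W[m][:,:2]*1000).astype(np.float32)))
print(bot.get_obs()['eef_pos'])
"
```

```text
clock: 13.08
eef_pos: [0.5019, 0.1473, 0.0662]
tool_rot: [0.0, 1.0, -0.0, -0.001]
ft_force: [-0.2, 0.3, -1.6]
grip_width: 0.0579
grasp_force: 64.7
344 [[0.498 0.12  0.078]
 [0.52  0.14  0.123]
 [0.531 0.175 0.137]]
((503.5562744140625, 146.45640563964844), 30.586448669433594)
scene saucer 127 ((502.5343933105469, 148.05496215820312), 33.58811569213867)
105 [[0.47  0.118 0.118]
 [0.478 0.133 0.134]
 [0.49  0.157 0.138]]
((481.8007507324219, 137.32186889648438), 21.813858032226562)
[0.50218384 0.14814926 0.06643947]
```

```bash
python3 -m creep '[[[0,0.5,20],[0,0,0]],[[0,0,14],[0,0,0]],[[0,0,8],[0,0,0]],[[0,0,4],[0,0,0]],[[0,0,2],[0,0,0]],[[0,0,0],[0,0,0]]]';python3 -m creep '[[[0,0,1],[0,0,0]],[[0,0,0.5],[0,0,0]],[[0,0,0],[0,0,0]]]'
```

```text
clock: 13.92
eef_pos: [0.5029, 0.1482, 0.019]
tool_rot: [-0.0, 1.0, 0.0, 0.0]
ft_force: [-1.0, -0.6, -1.8]
grip_width: 0.0579
grasp_force: 64.7
clock: 14.3
eef_pos: [0.503, 0.1482, 0.0179]
tool_rot: [-0.0, 1.0, 0.0, 0.0]
ft_force: [-0.4, 0.2, 3.8]
grip_width: 0.0583
grasp_force: 65.0
```

```bash
python3 -m creep '[[[0,0,0],[0,0,0]],[[0,0,0],[0,0,0]],[[0,0,0],[0,0,0]],[[0,0,-20],[0,0,0]],[[0,0,-50],[0,0,0]],[[0,0,-30],[0,0,0]]]' 78
python3 -m creep '[[[-14,48,0],[0,0,0]],[[-14,48,0],[0,0,0]],[[-14,48,0],[0,0,0]],[[-15,48,0],[0,0,0]],[[-15,48,0],[0,0,0]],[[0,0,0],[0,0,0]]]'
python3 -c "
from h import *
for n in ('scene','top'):
  p=vision.camera(n)
  W=cloud(p)
  for nm,x,y,r,a,b in(('pot',.503,.148,.05,.076,.09),('cact',.503,.148,.04,.092,.12),('saucer',.503,.148,.05,.036,.05),('bell',.575,.388,.04,.012,.045),('belltop',.575,.388,.04,.03,.05)):
    m=(W[...,2]>a)&(W[...,2]<b)&(np.hypot(W[...,0]-x,W[...,1]-y)<r)
    q=W[m]; print(n,nm,len(q),len(q) and (cv2.minEnclosingCircle((q[:,:2]*1000).astype(np.float32)),q[:,2].max().round(3)))
  if n=='scene':cv2.imwrite('pics/s6.png',cv2.convertScaleAbs(cv2.resize(p['image'][130:270,360:540],None,fx=4,fy=4,interpolation=cv2.INTER_CUBIC),alpha=1.8))
"
```

```text
clock: 15.05
eef_pos: [0.5035, 0.1484, 0.1195]
tool_rot: [-0.0, 1.0, 0.0, 0.001]
ft_force: [1.1, 0.4, -0.2]
grip_width: 0.0781
grasp_force: 0.0
clock: 15.8
eef_pos: [0.5742, 0.3916, 0.115]
tool_rot: [-0.002, 1.0, -0.0, -0.001]
ft_force: [0.3, -0.3, -0.4]
grip_width: 0.0777
grasp_force: 0.0
scene pot 201 (((502.88433837890625, 145.98500061035156), 31.363994598388672), np.float64(0.09))
scene cact 157 (((502.7959289550781, 145.23959350585938), 20.398605346679688), np.float64(0.111))
scene saucer 142 (((504.3078308105469, 146.48504638671875), 32.98874282836914), np.float64(0.05))
scene bell 374 (((578.384521484375, 390.3257751464844), 31.546979904174805), np.float64(0.045))
scene belltop 240 (((577.7568969726562, 387.810791015625), 28.113996505737305), np.float64(0.05))
top pot 369 (((499.94744873046875, 146.66929626464844), 30.257905960083008), np.float64(0.09))
top cact 263 (((503.0370178222656, 149.30117797851562), 23.340715408325195), np.float64(0.116))
top saucer 83 (((500.8408203125, 146.21490478515625), 31.449060440063477), np.float64(0.048))
top bell 517 (((573.5017700195312, 389.4068603515625), 29.901113510131836), np.float64(0.044))
top belltop 392 (((574.3259887695312, 389.44207763671875), 28.494522094726562), np.float64(0.05))
```

View pics/s6.png

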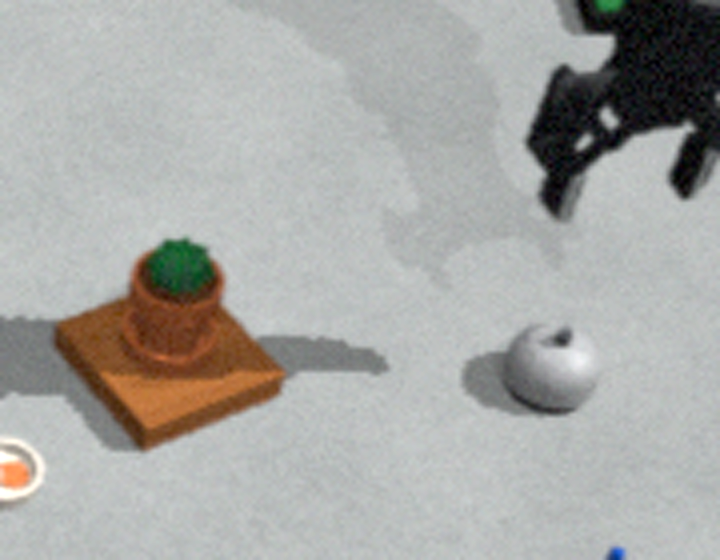

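Cactus stands upright in the saucer on the riser at crop (178,310). The bell is below the gripper at crop (550,365). Now grip the bell's skirt.

```bash
python3 -m creep '[[[-1,-1.5,50],[0,0,0]],[[0,0,50],[0,0,0]],[[0,0,30],[0,0,0]],[[0,0,15],[0,0,0]],[[0,0,7],[0,0,0]],[[0,0,0],[0,0,0]]]'; python3 -m creep '[[[0,0,0],[0,0,0]],[[0,0,0],[0,0,0]],[[0,0,0],[0,0,0]],[[0,0,0],[0,0,0]]]' 50;  python3 -m creep '[[[0,0,-10],[0,0,0]],[[0,0,-30],[0,0,0]],[[0,0,-50],[0,0,0]],[[0,0,-20],[0,0,0]],[[0,0,0],[0,0,0]]]'
```

```text
clock: 16.65
eef_pos: [0.5763, 0.3867, -0.0336]
tool_rot: [0.0, 1.0, 0.0, 0.001]
ft_force: [0.2, -0.4, 1.2]
grip_width: 0.0778
grasp_force: 0.0
clock: 17.15
eef_pos: [0.5773, 0.3881, -0.032]
tool_rot: [-0.0, 1.0, 0.001, 0.002]
ft_force: [0.4, -0.2, 6.2]
grip_width: 0.0575
grasp_force: 65.4
clock: 17.77
eef_pos: [0.5769, 0.3875, 0.078]
tool_rot: [-0.0, 1.0, 0.001, 0.002]
ft_force: [-0.5, 0.1, -1.2]
grip_width: 0.0576
grasp_force: 64.6
```

```bash
python3 -m creep '[[[0,0,-50],[0,0,0]],[[0,-49,0],[0,0,0]],[[0,-49,0],[0,0,0]],[[0,-49,0],[0,0,0]],[[0,-49,0],[0,0,0]],[[0,-49,0],[0,0,0]],[[0,-49,0],[0,0,0]],[[0,-49,0],[0,0,0]],[[28,-50,0],[0,0,0]],[[28,-50,0],[0,0,0]],[[28,-50,0],[0,0,0]]]'
python3 -m creep '[[[26,0,40],[0,0,0]],[[0,0,50],[0,0,0]],[[0,0,0],[0,0,0]],[[0,0,0],[0,0,0]]]'
python3 -c "
from h import *
for n in ('scene','top'):
  p=vision.camera(n);W=cloud(p)
  s=p['image'].astype(int); m=(s.sum(-1)>200)&(W[...,2]>.05)&(W[...,2]<.125)&(np.hypot(W[...,0]-.466,W[...,1]+.106)<.05)
  q=W[m]; print(len(q),np.percentile(q,[1,50,99],axis=0).round(3),cv2.minEnclosingCircle((q[:,:2]*1000).astype(np.float32)))
print(bot.get_obs()['eef_pos'])
"
```

```text
clock: 19.15
eef_pos: [0.4892, -0.1076, 0.1234]
tool_rot: [-0.0, 1.0, 0.0, -0.002]
ft_force: [0.2, -0.7, -1.1]
grip_width: 0.0574
grasp_force: 64.9
clock: 19.65
eef_pos: [0.4662, -0.1063, 0.0358]
tool_rot: [-0.0, 1.0, -0.0, -0.0]
ft_force: [0.2, 0.5, -0.9]
grip_width: 0.0576
grasp_force: 65.2
312 [[ 0.448 -0.149  0.071]
 [ 0.48  -0.107  0.101]
 [ 0.495 -0.078  0.109]] ((470.9713134765625, -111.25875091552734), 38.864681243896484)Traceback (most recent call last):
  File "<string>", line 6, in <module>
    q=W[m]; print(len(q),np.percentile(q,[1,50,99],axis=0).round(3),cv2.minEnclosingCircle((q[:,:2]*1000).astype(np.float32)))
                         ~~~~~~~~~~~~~^^^^^^^^^^^^^^^^^^^^
    return _quantile_unchecked(
        a, q, axis, out, overwrite_input, method, keepdims, weights)
    return _ureduce(a,
                    func=_quantile_ureduce_func,
    ...<5 lines>...
                    overwrite_input=overwrite_input,
                    method=method)
    r = func(a, **kwargs)
    result = _quantile(arr,
                       quantiles=q,
    ...<2 lines>...
                       out=out,
                       weights=wgt)
    slices_having_nans = np.isnan(arr[-1, ...])
                                  ~~~^^^^^^^^^
IndexError: index -1 is out of bounds for axis 0 with size 0
```

```bash
python3 -m creep '[[[0,0.5,30],[0,0,0]],[[0,0,20],[0,0,0]],[[0,0,10],[0,0,0]],[[0,0,5],[0,0,0]],[[0,0,1.5],[0,0,0]],[[0,0,0],[0,0,0]]]';python3 -m creep '[[[0,0,1.5],[0,0,0]],[[0,0,0.5],[0,0,0]],[[0,0,0],[0,0,0]]]'
```

```text
clock: 20.5
eef_pos: [0.4663, -0.106, -0.0306]
tool_rot: [-0.0, 1.0, -0.0, 0.001]
ft_force: [0.1, 0.7, -2.1]
grip_width: 0.0575
grasp_force: 65.2
clock: 20.88
eef_pos: [0.4663, -0.106, -0.032]
tool_rot: [-0.0, 1.0, -0.0, 0.001]
ft_force: [-2.3, -0.5, 5.6]
grip_width: 0.0574
grasp_force: 66.0
```

```bash
python3 -m creep '[[[0,0,0],[0,0,0]],[[0,0,0],[0,0,0]],[[0,0,-10],[0,0,0]],[[0,0,-50],[0,0,0]],[[0,0,-60],[0,0,0]],[[0,0,-30],[0,0,0]]]' 74
python3 -m creep '[[[2,-48.5,0],[0,0,0]],[[2,-48.5,0],[0,0,0]],[[1,-48.5,0],[0,0,0]],[[1,-48.5,0],[0,0,0]],[[1,-48.5,0],[0,0,0]],[[1,-48.5,0],[0,0,0]],[[0,0,0],[0,0,-0.157]],[[0,0,0],[0,0,-0.157]],[[0,0,0],[0,0,-0.157]],[[0,0,0],[0,0,-0.157]],[[0,0,0],[0,0,-0.157]],[[0,0,0],[0,0,0]]]'
python3 -c "
from h import *
for n in ('scene','top'):
  p=vision.camera(n);W=cloud(p)
  for nm,x,y,r,a,b in(('bell',.466,-.106,.038,.015,.045),('roll',.457,-.397,.036,.05,.062),('b2',.475,-.48,.036,.05,.062),('b3',.39,-.49,.036,.05,.062)):
    m=(W[...,2]>a)&(W[...,2]<b)&(np.hypot(W[...,0]-x,W[...,1]-y)<r)
    q=W[m]; print(n,nm,len(q),len(q) and (cv2.minEnclosingCircle((q[:,:2]*1000).astype(np.float32)),q[:,2].max().round(3)))
"
```

```text
clock: 21.62
eef_pos: [0.4676, -0.1063, 0.1209]
tool_rot: [-0.0, 1.0, -0.001, 0.003]
ft_force: [0.8, 0.6, -0.8]
grip_width: 0.0739
grasp_force: 0.0
clock: 23.12
eef_pos: [0.4577, -0.3968, 0.1173]
tool_rot: [-0.382, 0.924, -0.0, 0.0]
ft_force: [-0.3, -0.2, -0.1]
grip_width: 0.0737
grasp_force: 0.0
scene bell 345 (((467.99090576171875, -108.48992156982422), 29.54766273498535), np.float64(0.043))
scene roll 267 (((459.1887512207031, -396.7064514160156), 26.3781681060791), np.float64(0.062))
scene b2 225 (((476.5196533203125, -499.873291015625), 26.14952278137207), np.float64(0.062))
scene b3 233 (((389.8276062011719, -505.1180114746094), 27.123685836791992), np.float64(0.062))
top bell 548 (((463.67724609375, -107.52696228027344), 29.835086822509766), np.float64(0.045))
top roll 315 (((457.0064697265625, -395.53363037109375), 25.107648849487305), np.float64(0.062))
top b2 0 0
top b3 0 0
```

```bash
python3 -m creep '[[[0,0,50],[0,0,0]],[[0,0,50],[0,0,0]],[[0,0,30],[0,0,0]],[[0,0,13],[0,0,0]],[[0,0,0],[0,0,0]]]'; python3 -m creep '[[[0,0,0],[0,0,0]],[[0,0,0],[0,0,0]],[[0,0,0],[0,0,0]],[[0,0,0],[0,0,0]],[[0,0,0],[0,0,0]]]' 38;  python3 -m creep '[[[0,0,-10],[0,0,0]],[[0,0,-40],[0,0,0]],[[0,0,-50],[0,0,0]],[[0,0,-10],[0,0,0]],[[0,0,0],[0,0,0]]]'
```

```text
clock: 23.85
eef_pos: [0.4575, -0.3966, -0.0265]
tool_rot: [-0.382, 0.924, 0.0, -0.0]
ft_force: [-0.7, -1.9, -0.7]
grip_width: 0.0744
grasp_force: 0.0
clock: 24.48
eef_pos: [0.4591, -0.3981, -0.024]
tool_rot: [-0.383, 0.924, -0.002, 0.001]
ft_force: [-0.2, 0.4, 6.4]
grip_width: 0.0489
grasp_force: 62.1
clock: 25.1
eef_pos: [0.458, -0.3971, 0.0846]
tool_rot: [-0.383, 0.924, -0.001, 0.0]
ft_force: [-0.6, -0.0, -1.7]
grip_width: 0.0489
grasp_force: 62.2
```

```bash
python3 -m creep '[[[-40,3,0],[0,0,0]],[[-40,3,0],[0,0,0]],[[-40,3,0],[0,0,0]],[[-40,3,0],[0,0,0]],[[-40,3,0],[0,0,0]],[[-35.5,1.5,0],[0,0,0]],[[0,0,40],[0,0,0]],[[0,0,20],[0,0,0]],[[0,0,0],[0,0,0]]]'
python3 -c "
from h import *
for n in ('scene','top'):
  p=vision.camera(n);W=cloud(p)
  s=p['image'].astype(int); m=(s.min(-1)>100)&(W[...,2]>.045)&(W[...,2]<.125)&(np.hypot(W[...,0]-.613,W[...,1]+.22)<.04)
  q=W[m]; print(len(q)); 
  if len(q):print(np.percentile(q,[1,50,99],axis=0).round(3),cv2.minEnclosingCircle((q[:,:2]*1000).astype(np.float32)))
print(bot.get_obs()['eef_pos'])
"
```

```text
clock: 26.22
eef_pos: [0.6088, -0.2171, 0.0189]
tool_rot: [-0.383, 0.924, 0.003, -0.004]
ft_force: [-0.7, -0.2, 0.0]
grip_width: 0.049
grasp_force: 62.3
227
[[ 0.597 -0.237  0.048]
 [ 0.626 -0.206  0.097]
 [ 0.636 -0.191  0.103]] ((610.5829467773438, -215.35537719726562), 26.99342155456543)
0
[ 0.61183537 -0.21845375  0.02274365]
```

```bash
python3 -m creep '[[[0,0,20],[0,0,0]],[[0,0,14],[0,0,0]],[[0,0,8],[0,0,0]],[[0,0,3],[0,0,0]],[[0,0,0],[0,0,0]],[[0,0,0],[0,0,0]]]';python3 -m creep '[[[0,0,1.5],[0,0,0]],[[0,0,1],[0,0,0]],[[0,0,0],[0,0,0]]]'
```

```text
clock: 27.08
eef_pos: [0.6131, -0.2189, -0.0205]
tool_rot: [-0.383, 0.924, -0.0, 0.0]
ft_force: [0.3, 0.1, -0.6]
grip_width: 0.0491
grasp_force: 62.3
clock: 27.45
eef_pos: [0.6125, -0.2186, -0.0238]
tool_rot: [-0.383, 0.924, 0.0, -0.0]
ft_force: [-0.3, -0.3, -1.3]
grip_width: 0.0488
grasp_force: 62.3
```

```bash
python3 -m creep '[[[0,0,1],[0,0,0]],[[0,0,0.5],[0,0,0]],[[0,0,0],[0,0,0]]]'
```

```text
clock: 27.82
eef_pos: [0.6127, -0.2187, -0.024]
tool_rot: [-0.383, 0.924, -0.0, 0.0]
ft_force: [-2.4, 1.3, 5.2]
grip_width: 0.0488
grasp_force: 62.6
```

Contact. Release, rise, move aside and look.

```bash
python3 -m creep '[[[0,0,0],[0,0,0]],[[0,0,0],[0,0,0]],[[0,0,0],[0,0,0]],[[0,0,-20],[0,0,0]],[[0,0,-50],[0,0,0]],[[0,0,-60],[0,0,0]],[[0,0,-40],[0,0,0]],[[0,50,-20],[0,0,0]],[[0,60,0],[0,0,0]],[[0,60,0],[0,0,0]],[[0,60,0],[0,0,0]],[[0,0,0],[0,0,0]]]' 74
python3 -c "
from h import *
for n in ('scene','top'):
  p=vision.camera(n);W=cloud(p);cv2.imwrite('pics/end_%s.png'%n,p['image'])
  for nm,x,y,r,a,b in(('bell',.466,-.106,.038,.015,.045),('roll',.613,-.219,.036,.05,.062),('pot',.503,.148,.05,.076,.09),('saucer',.503,.148,.05,.036,.05),('stapler',.59,-.41,.06,.02,.06),('dish',.569,.013,.04,.008,.02)):
    m=(W[...,2]>a)&(W[...,2]<b)&(np.hypot(W[...,0]-x,W[...,1]-y)<r)
    q=W[m]; print(n,nm,len(q),len(q) and cv2.minEnclosingCircle((q[:,:2]*1000).astype(np.float32)))
"
```

```text
clock: 29.32
eef_pos: [0.4459, -0.0537, 0.1645]
tool_rot: [-0.384, 0.923, 0.001, -0.001]
ft_force: [1.1, -0.1, 0.0]
grip_width: 0.0737
grasp_force: 0.0
scene bell 352 ((466.35284423828125, -107.51287841796875), 30.487607955932617)
scene roll 314 ((614.80712890625, -219.24380493164062), 26.203475952148438)
scene pot 208 ((502.1584777832031, 145.0606231689453), 32.282997131347656)
scene saucer 152 ((504.65533447265625, 145.4537353515625), 33.43855285644531)
scene stapler 438 ((591.642822265625, -410.63421630859375), 47.365901947021484)
scene dish 168 ((570.4945068359375, 14.306235313415527), 27.492650985717773)
top bell 34 ((458.67401123046875, -131.19956970214844), 17.06998062133789)
top roll 394 ((613.44873046875, -219.82952880859375), 25.335323333740234)
top pot 369 ((500.4891357421875, 147.03533935546875), 30.57400894165039)
top saucer 85 ((500.6101989746094, 145.70773315429688), 31.344436645507812)
top stapler 424 ((592.4462890625, -410.7684631347656), 46.811214447021484)
top dish 0 0
```

View pics/end_scene.png

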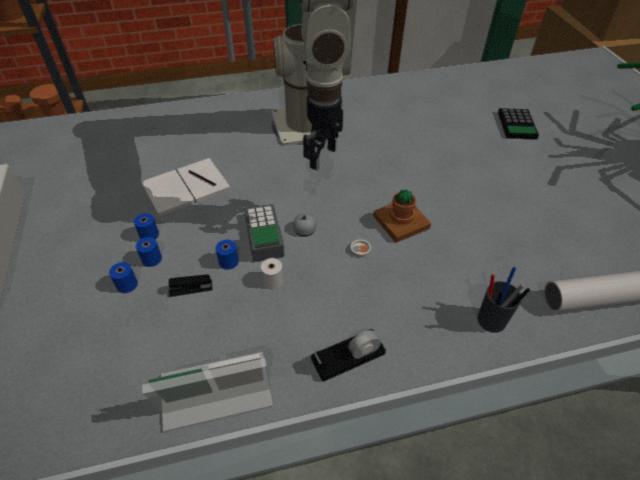

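The scene view shows the cactus upright in the saucer on the riser at (403,210), the bell left of the terminal at (304,224), and the roll behind it at (272,273). The stapler (190,285) and dish (361,248) have not moved.

```bash
python3 -c "
from workcell import workorder
print(workorder.job_done())"
```

```text
the job is handed in; nothing more can be done
None
```

The job is handed in at about 29 s of the 106 s allowed: the saucer is within about 2–3 mm of the riser's centre with the cactus upright in it, the bell and roll stand left of and behind the terminal with gaps of about 4 cm, and the stapler and coin dish are where they were.

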